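# Log a held-back parcel on the inspection keypad

### The job

Log the inspected parcel as held back on the grey keypad: press the blue key (new entry), then the yellow key (hold back), then the green key (confirm). Press them one at a time, each fully down for about half a second and let right up before the next, and never press the red key; finish with every key up.

Things in the scene. Friction and masses are not known exactly. Their poses are not given: they have to be found in the camera images.
- blue_top (a point): Centre of the top of the blue key's round cap, 29 mm across, 51 mm above the table when unpressed. z points up, y along the row of keys, x across it, away from the robot. All four keys are alike but for colour: each goes straight down 6 mm to its stop against a spring (1.5 N to start, 4 N fully down) and springs back when let go; the cap stands 17 mm above the keypad's face.
- yellow_top (a point): Centre of the top of the yellow key's round cap, 29 mm across, 51 mm above the table when unpressed. z points up, y along the row of keys, x across it, away from the robot. The keypad is a grey box with a black face, 92 x 226 x 34 mm, fixed to the table; its four keys stand in one row, in any order of colours, 50 mm from centre to centre.
- green_top (a point): Centre of the top of the green key's round cap, 29 mm across, 51 mm above the table when unpressed. z points up, y along the row of keys, x across it, away from the robot. Like the other keys, it sits in a flat steel ring 37 mm across and 4 mm high. Loose things stand beside the keypad, none taller than 80 mm.
- red_top (a point): Centre of the top of the red key's round cap, 29 mm across, 51 mm above the table when unpressed. z points up, y along the row of keys, x across it, away from the robot. This key must not be pressed. Otherwise like the blue one.

How it is judged:
By the outcome, as a careful person would: the job done as asked, in the order asked, and still so for the second after the job is handed in, with the robot touching nothing.
It also fails if it takes over 38 s, if anything falls off the work surface, if the arm or the gripper's body presses on something with over 40 N, if the wrist force passes 120 N, or if a joint passes its speed limit or range.

### The arm

A 6-joint arm with a two-finger parallel gripper is mounted at the origin on a cart in front of the work surface, level with it; the furniture and walls round the work are solid. World frame = base frame: x ahead of the robot, y to its left, z up, the work surface at z = 0. Lengths are in m, angles in rad, forces in N, time in s.
With the tool pointing down it reaches from about 0.35 to 0.8 m from the base axis. Payload 7.3 kg.
Tool frame: the origin (TCP) lies between the finger pads; the fingertips stand 25 mm ahead of it and the grasp point (between the pads) lies 6 mm ahead of it (r.tip_extent is the distance from the TCP to the fingertips, in m); z points along the fingers, y is the line along which they close (so a half turn about z gives the same grasp; the last joint's range is limited). The gripper opens to 85 mm and grips with 20 to 120 N. Pads are 22 mm wide; open, the fingers measure 114 mm over their backs; the gripper's body (76 mm by 85 mm) begins 54 mm behind the grasp point. The pads swing forward as they close: fully open they stand 13 mm farther back than shut.
Start: joints at [-1.384, 0.342, 1.524, -0, 1.275, -0.146], TCP at [0.172, -0.496, 0.256] pointing down, gripper open.
Joint ranges: [-2.53, 2.53], [-0.77, 2.02], [0.04, 2.7], [-1, 4.14], [0.28, 2.66], [-3.11, 3.11]. Speed limits (rad/s): [2.57, 2.57, 3.14, 3.14, 3.14, 3.14].

### API

Orientations are given as a unit quaternion [x, y, z, w].
In Python, from workcell import r, command_gripper, optics gives the robot as it stands. The module is installed in compiled form; this text tells all that it offers. Calls block until the motion is done:
- r.reach(position, orientation): joint-space move of the TCP to a pose.
- r.move_straight(position, orientation=None, speed=0.15, max_force=None): straight line of the TCP; orientation=None keeps the orientation; speed is the mean speed in m/s. With max_force (N) it stops when the force on the tool has changed by that much, and returns True; else False.
- r.movej(angles): joint-space move.
- command_gripper(opening, force=None): finger opening in m; force is the grip in N (None keeps the last); returns when the fingers have stopped.
- r.hold(seconds).
- r.solve_ik(position, orientation): joint angles nearest the present ones, or None.
- r.read_state(): the state.
- optics.get_image(name): name is "scene" or "top" or "wrist"; returns (picture, depth): 480x640x3 uint8, red, green, blue; 480x640 float32, m along the optical axis (not along the pixel's ray), 0 where there is no reading.
- optics.camera_model(name): a dict with "K" (3x3 intrinsics, pixels), "k1" (the pictures are not rectified: a ray, as slopes to the right and down, at radius r is drawn at 1 + k1 r^2 times it, then the intrinsics apply), "R" (3x3) and "t" (3): a world point X has camera coordinates R X + t; the wrist camera has in their place "tool_from_camera" (4x4, takes a point from camera to tool coordinates, whose origin is the TCP and whose axes are the flange's). Camera axes: x right, y down, z forward; pixel columns grow to the right and rows downward; lengths in m; the calibration is good to about 2 mm. A picture is of the moment at which its call begins: read the wrist's pose just before it. camera_model takes no time and is no camera call.
A pose or a line that the arm cannot do raises r.PlanningError and nothing moves.
- r.finish_job(): hands the job in; it is judged then, once.
The state is a dict: "time_s": time; "joint_positions": joint angles; "dq": joint speeds; "tau": joint torques, N m; "eef_pos": TCP position; "eef_rot": TCP orientation; "contact_force": force on the tool from outside, world axes, zero at the start; "torque": the same for the moment, N m; "grip_width": finger opening in m; "grip_force": force on a finger pad.
Only numpy, scipy, OpenCV 4.12 (cv2) and the standard library are available. Lean on these libraries where they do the work, as an engineer would, in place of code of your own. Each camera call takes 0.05 s, during which the arm holds its last target. There are 200 camera calls.

## Working session

There is one attempt and no reset: what is moved stays moved. The work goes in short steps, each a Python script; the robot and the scene stay as the last script left them, time stands still between calls to the robot, and variables do not carry over. Pictures are saved under pics/ and viewed, at most 10 in all, crops included, and the job is handed in when it is done.

```bash
mkdir -p pics
python3 - <<'E'
from workcell import r, optics
import cv2,numpy as np
for n in("top","scene"):
    p,d=optics.get_image(n); np.savez(f"pics/{n}.npz",p=p,d=d); cv2.imwrite(f"pics/{n}1.png",p[:,:,::-1])
    m=optics.camera_model(n); print(n,m)
print(optics.camera_model("wrist")); s=r.read_state(); print(s["time_s"],s["eef_rot"],s["grip_width"],r.tip_extent)
E
```

```text
top {'K': array([[503.17716758,   0.        , 317.89344688],
       [  0.        , 503.17716758, 239.41383873],
       [  0.        ,   0.        ,   1.        ]]), 'k1': 0.0319282629856283, 'R': array([[-3.77590008e-03, -9.99873222e-01,  1.54687324e-02],
       [-9.84278185e-01,  9.84535679e-04, -1.76622437e-01],
       [ 1.76584816e-01, -1.58924445e-02, -9.84157118e-01]]), 't': array([0.10212807, 0.4864442 , 0.85597603])}
scene {'K': array([[623.6273939 ,   0.        , 334.62244301],
       [  0.        , 623.6273939 , 231.24854164],
       [  0.        ,   0.        ,   1.        ]]), 'k1': -0.1612974258779136, 'R': array([[-0.75814336, -0.65181473,  0.0188732 ],
       [-0.4444455 ,  0.49533471, -0.74639917],
       [ 0.47716542, -0.57426569, -0.66523085]]), 't': array([0.425161  , 0.24192161, 0.84107202])}
{'K': array([[347.80678371,   0.        , 318.88360856],
       [  0.        , 347.80678371, 238.02419636],
       [  0.        ,   0.        ,   1.        ]]), 'k1': 0.006314985492113397, 'tool_from_camera': array([[ 3.94501119e-04, -9.51540107e-01, -3.07524421e-01,
         7.87926909e-02],
       [ 9.99999864e-01,  2.70515737e-04,  4.45800343e-04,
         3.04496066e-04],
       [-3.41006711e-04, -3.07524555e-01,  9.51540084e-01,
        -1.17457194e-01],
       [ 0.00000000e+00,  0.00000000e+00,  0.00000000e+00,
         1.00000000e+00]])}
0.1 [ 9.86192495e-01  1.65601588e-01 -1.64599952e-05 -6.90968787e-04] 0.08526219777169358 0.025
```

View pics/top1.png

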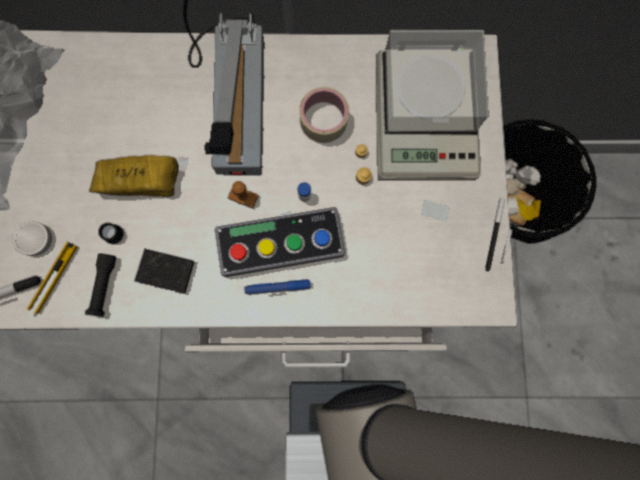

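View pics/scene1.png

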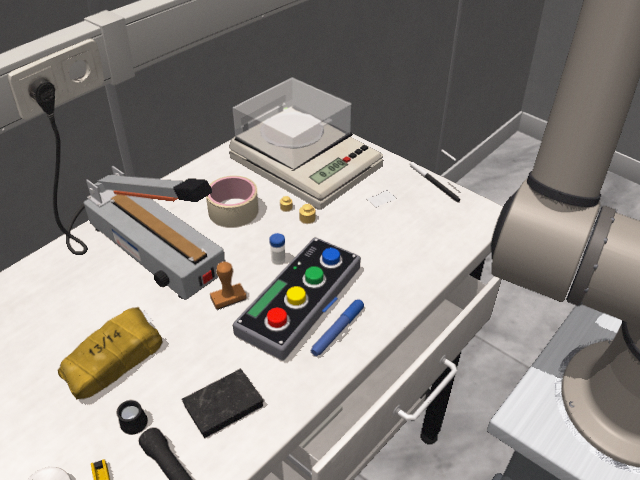

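The top view shows the keys red (238,252), yellow (266,247), green (294,242) and blue (322,238). In the scene view they are red (277,318), yellow (296,296), green (314,275) and blue (331,257). A blue vial and a pen also stand nearby, so I'll take only the blobs near these seed pixels.

```bash
cat > h.py <<'E'
import numpy as np, cv2
HUE={"red":(172,8),"yellow":(20,36),"green":(45,90),"blue":(98,128)}
def blob(p,c,seed,rad=16):
    h=cv2.cvtColor(p,cv2.COLOR_RGB2HSV).astype(int); lo,hi=HUE[c]
    H=h[...,0]; m=(H>=lo)&(H<=hi) if lo<hi else (H>=lo)|(H<=hi)
    m&=(h[...,1]>110)&(h[...,2]>60)
    z=np.zeros(m.shape,np.uint8); cv2.circle(z,seed,rad,1,-1)
    n,_,st,ce=cv2.connectedComponentsWithStats((m&(z>0)).astype(np.uint8))
    i=1+np.argmax(st[1:,4]); return ce[i],st[i]
def ray(uv,K,k1,R,t):
    d=cv2.undistortPoints(np.array([[uv]],float),K,np.array([k1,0,0,0.]))[0,0]
    return -R.T@t, R.T@np.array([d[0],d[1],1])
def onplane(o,d,z): return o+d*(z-o[2])/d[2]
def tri(rays):
    A=0;b=0
    for o,d in rays:
        d=d/np.linalg.norm(d);P=np.eye(3)-np.outer(d,d);A=A+P;b=b+P@o
    x=np.linalg.solve(A,b); return x,[np.linalg.norm(np.cross(x-o,d/np.linalg.norm(d))) for o,d in rays]
E
python3 - <<'E'
from h import *; from workcell import optics
S={"top":dict(red=(238,252),yellow=(266,247),green=(294,242),blue=(322,238)),"scene":dict(red=(277,318),yellow=(296,296),green=(314,275),blue=(331,257))}
np.set_printoptions(precision=4,suppress=True)
for c in HUE:
    rs=[]
    for n in S:
        m=optics.camera_model(n); ce,st=blob(np.load(f"pics/{n}.npz")["p"],c,S[n][c])
        o,d=ray(ce,m["K"],m["k1"],m["R"],m["t"]); rs.append((o,d)); print(c,n,ce,st,onplane(o,d,.049)[:2])
    print(*tri(rs))
E
```

```text
red top [237.75   251.3774] [230 244  17  16 212] [0.4643 0.2421]
red scene [276.6145 316.829 ] [266 307  22  21 345] [0.4604 0.2454]
[0.4645 0.2425 0.0435] [np.float64(0.0007209610122438775), np.float64(0.0007209610122439429)]
yellow top [265.899  246.5529] [258 239  17  16 208] [0.4728 0.1929]
yellow scene [295.877  294.9653] [286 286  20  19 317] [0.4688 0.1962]
[0.4731 0.1929 0.0435] [np.float64(0.0007420891550943677), np.float64(0.0007420891550943769)]
green top [293.8352 242.0795] [287 235  15  15 176] [0.4808 0.1437]
green scene [313.8495 274.6165] [305 266  19  18 279] [0.4772 0.1473]
[0.4813 0.1436 0.0435] [np.float64(0.000509812601683994), np.float64(0.0005098126016839669)]
blue top [321.6957 237.3641] [315 230  15  16 184] [0.4892 0.0943]
blue scene [330.7249 255.461 ] [322 247  19  18 269] [0.4856 0.0983]
[0.4899 0.0939 0.0433] [np.float64(0.00045113386018069197), np.float64(0.00045113386018059536)]
```

Both views agree to a few mm, and the row spacing is 50 mm. Next I'll close the gripper, move above the row and refine with the wrist camera.

Run:
```python
from h import *; from workcell import r,optics,command_gripper
from scipy.spatial.transform import Rotation as Ro
np.set_printoptions(precision=4,suppress=True)
C=dict(red=[.4645,.2425],yellow=[.4731,.1929],green=[.4813,.1436],blue=[.4899,.0939])
a=np.arctan2(.0254,.1486); q=[np.cos(a/2),np.sin(a/2),0,0]
command_gripper(0.0)
m=optics.camera_model("wrist"); T=m["tool_from_camera"]
views=[]
for pos in ([.475,.15,.20],[.4899,.0939,.13]):
    r.reach(pos,q); s=r.read_state()
    p,_=optics.get_image("wrist")
    W=np.eye(4); W[:3,:3]=Ro.from_quat(s["eef_rot"]).as_matrix(); W[:3,3]=s["eef_pos"]; W=W@T
    R=W[:3,:3].T; t=-R@W[:3,3]; v={}
    for c in HUE:
        g=np.array([*C[c],.051]); u=cv2.projectPoints(g[None],cv2.Rodrigues(R)[0],t,m["K"],np.array([m["k1"],0,0,0.]))[0][0,0]
        try:
            ce,st=blob(p,c,tuple(int(x) for x in u.round()),32); v[c]=ray(ce,m["K"],m["k1"],R,t)
            print(c,u,ce,st,onplane(*v[c],.049)[:2])
        except Exception as e: print(c,u,e)
    views.append(v); cv2.imwrite(f"pics/w{len(views)}.png",p[:,:,::-1])
for c in HUE:
    if all(c in v for v in views): print(c,*tri([v[c] for v in views]))
s=r.read_state(); print(s["time_s"],s["eef_pos"],s["joint_positions"],s["contact_force"],s["grip_width"])
```

```text
red [200.3583 223.2721] [202.0768 221.2482] [ 182  203   40   37 1120] [0.4657 0.2419]
yellow [263.8149 223.0939] [263.8889 221.3678] [ 246  203   37   37 1044] [0.4739 0.1932]
green [326.7516 223.3274] [325.8476 221.3299] [309 204  35  36 958] [0.4823 0.1445]
blue [390.2666 223.1573] [387.5922 221.3532] [ 370  203   36   37 1025] [0.4905 0.0958]
red [ 67.6537 262.4119] [ 72.5324 258.4394] [  44  234   57   49 2096] [0.4666 0.2409]
yellow [151.1994 262.0402] [154.4696 258.27  ] [ 127  234   55   49 2004] [0.475  0.1919]
green [233.8828 262.2153] [233.9971 258.8702] [ 210  235   49   48 1710] [0.4826 0.1441]
blue [317.1164 261.9045] [315.28   258.1769] [ 293  234   46   48 1718] [0.4913 0.0953]
red [0.4649 0.2428 0.0461] [np.float64(0.00015953039309189873), np.float64(0.00015953039309194573)]
yellow [0.4727 0.1938 0.0444] [np.float64(0.00012131371389340364), np.float64(0.00012131371389344049)]
green [0.4819 0.1444 0.0475] [np.float64(5.3185472562039155e-05), np.float64(5.318547256205862e-05)]
blue [0.4898 0.095  0.0453] [np.float64(0.000136406960703257), np.float64(0.0001364069607031991)]
3.95 [0.4904 0.0938 0.1306] [0.0352 0.4382 1.7661 0.0004 0.9365 1.4377] [-0.2803  0.6362  0.4322] 0.00014659803020992794
```

View pics/w2.png

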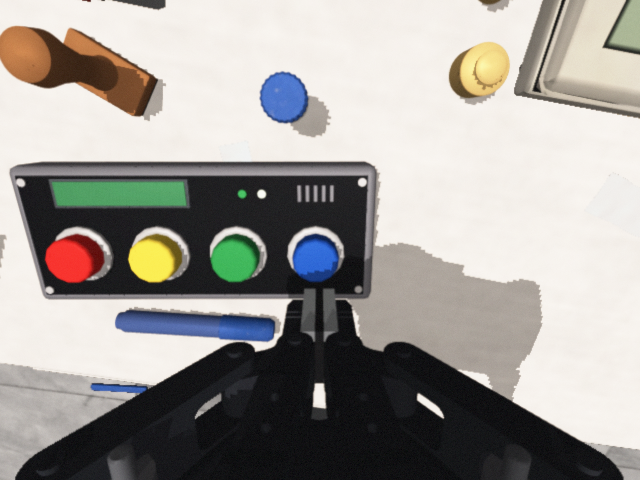

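The wrist view shows the blue key at (315,258) just ahead of the closed fingertips at (318,295), green at (234,259), yellow at (154,258) and red at (72,258). Positions agree to 1–2 mm, so I'll press blue first.

```bash
cat > press.py <<'E'
import numpy as np
from workcell import r
np.set_printoptions(precision=4,suppress=True)
a=np.arctan2(.0254,.1486); q=[np.cos(a/2),np.sin(a/2),0,0]
K=dict(blue=(.4905,.0953),yellow=(.4742,.1930),green=(.4822,.1445))
def press(c):
    x,y=K[c]
    r.move_straight([x,y,.110],q)
    r.move_straight([x,y,.083],q,speed=.08); r.hold(.2)
    f0=r.read_state()["contact_force"]
    hit=r.move_straight([x,y,.064],q,speed=.025,max_force=9)
    s=r.read_state(); print(c,hit,s["time_s"],s["eef_pos"],s["contact_force"]-f0)
    r.hold(.5)
    s=r.read_state(); print("held",s["time_s"],s["eef_pos"],s["contact_force"]-f0)
    r.move_straight([x,y,.110],q,speed=.08); r.hold(.2)
    s=r.read_state(); print("up",s["time_s"],s["contact_force"]-f0)
E
python3 -c "
from press import *
press('blue')"
```

```text
blue True 5.4833 [0.4907 0.0953 0.07  ] [-0.8133 -0.6295  8.1464]
held 5.9833 [0.4907 0.0953 0.07  ] [-2.7171 -1.2122  8.1888]
up 6.8417 [ 0.2496 -0.594   0.2984]
```

Blue bottomed out: the fingertips stopped at 45 mm, a 6 mm stroke, with 8 N. Yellow and green come next, then I'll back off and check.

Run:
```python
from press import *; from workcell import optics; import cv2
press('yellow'); press('green')
r.move_straight([.46,.15,.22],q)
p,_=optics.get_image("wrist"); cv2.imwrite("pics/w3.png",p[:,:,::-1])
print(r.read_state()["time_s"])
```

```text
yellow True 8.9 [0.4744 0.1931 0.07  ] [-2.3816  0.3431  7.7569]
held 9.4 [0.4744 0.1931 0.07  ] [-2.1047 -1.2811  9.1184]
up 10.2583 [ 0.2478 -0.5289  0.4488]
green True 11.9833 [0.4825 0.1445 0.07  ] [ 0.2879 -1.0177  7.6136]
held 12.4833 [0.4824 0.1445 0.07  ] [ 0.2563 -1.6854  7.8915]
up 13.3417 [ 0.96   -1.1886 -0.864 ]
14.2917
```

View pics/w3.png

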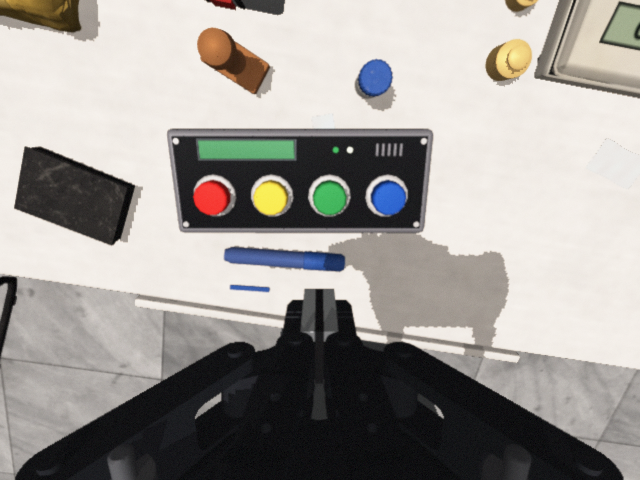

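The picture shows all four keys alike and up (red 212,198; yellow 270,198; green 329,198; blue 388,198), with nothing around them disturbed and the arm clear.

```bash
python3 -c "
from workcell import r
print(r.finish_job())"
```

```text
the job is handed in; nothing more can be done
None
```

I pressed blue, yellow and green in that order, each 6 mm down to its stop for about half a second and released before the next; red was not touched, all keys look up in the last picture, and I handed the job in shortly after 14.3 s on the robot's clock.

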